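Hold the drive collar on the flat of the tube mixer's shaft

TASK

The tube mixer needs its drive collar back on. First, with the collar still on the table, pinch the upright shaft squarely on its flat and turn it until the flat faces the pointer rib on the housing; then fit the collar over the shaft, its set screw on the flat, and push it down against the spring washer as far as it goes. Finish while still gripping the collar and holding it pressed fully down, screw towards the pointer, so that a colleague can tighten the screw; leave the small bottle, swabs and rolled tourniquet where they are.

Things in the scene. Friction and masses are not known exactly. Their poses are not given: they have to be found in the camera images.
- mixer: white bench tube mixer, fixed to the table, housing 55 mm high. Origin: at table height on the shaft's axis; housing reaches 67 mm to its -x (front; knob there to 76 mm), 107 mm to +x, 64 mm to each side. z up. The pointer is a dark rib on the housing's top on the -x side, 31 to 53 mm out from the shaft, 5 mm wide, 3 mm high
- shaft_top (a point): centre of the top end of the upright steel drive shaft, 119 mm above the table; turns with it. Shaft 20 mm thick, top rim bevelled 2.5 mm, a scribed line on the end towards the flat; one flat along its whole length on the point's own -x side, 7 mm from the axis (17 mm from flat to opposite side). Bare for 50 mm below the top, down to the spring washer
- drive_shaft (a joint): turn of the shaft in rad, counter-clockwise from above: 0 when the flat faces the pointer; starts between 0.5 and 1.4, stops at -2 and 2. Friction holds it where it is left (about 0.05 N m)
- shaft_flat (a point): middle of the flat face of the shaft (14.5 mm wide, 55 mm long), 87 mm above the table; its outward side is its own -x
- spring_washer (a joint): how far the steel spring washer (33 mm across, round the shaft, upper face 69 mm above the table) is pressed down, m: 0 free, 0.006 fully down. It takes 3.5 N to start and 8.5 N to reach the stop, and springs back; the collar's weight alone does not press it
- collar_center (a point): centre of the loose aluminium collar, half-way up its 36 mm height, on its axis. It stands upright, z up: a ring 37 mm across, 23 mm bore right through, two parallel side flats (24 mm long, full height) 42 mm apart on its own +y and -y sides, to be gripped there from above. 80 to 170 g. Its set screw is on its own -x side
- collar: the same collar; origin on its axis at its lower face. Fully down on the shaft, this face is 63 mm above the table
- set_screw (a point): middle of the dark 11 mm head of the collar's set screw, 26 mm out from the collar's axis on its -x side (the head ends 31 mm out), 12 mm above its lower face. The screw's tip stands 3.7 mm into the bore (7.8 mm from the axis): the collar goes down the shaft only with the screw over the flat, within about 20 degrees
- bottle_center (a point): small white bottle 30 mm across, 55 mm high, loose, not to be moved; point half-way up. The bottle and the collar stand on opposite sides (left, right) of the mixer, either way round
- swab_center (a point): stack of gauze swabs 46 x 60 x 28 mm beyond the mixer, loose, not to be moved; its centre
- roll_center (a point): rolled tourniquet 62 x 46 x 24 mm beyond the mixer, loose, not to be moved; point half-way up
Mind the look-alikes: they are no part of the job. What is shaped like the collar but red or yellow is not meant.

How it is judged (in metres and radians):
On the way, in this order (a step that is already met when the one before it is completed fails the run):
1. the shaft is pinched on its flat and turned until the flat faces the pointer (within 0.15 rad), the collar still on the table (value of joint drive_shaft between -0.15 and 0.15 rad and contact force between the fingers and shaft_flat above 1 N and height (world z) of collar_center below 0.025 m), for 0.2 s.
2. the collar is down on the spring washer, screw on the flat, held by the fingers (value of joint spring_washer above 0.003 m and horizontal distance between collar_center and shaft_top below 0.004 m and z of collar_center in the frame of mixer below 0.0865 m and angle between collar_center's own z axis and vertical below 0.1 rad and angle between the x axis of collar_center and the x axis of shaft_top, either way round below 0.25 rad and x of set_screw in the frame of shaft_top below -0.015 m and value of joint drive_shaft between -0.2 and 0.2 rad and contact force between the fingers and collar above 3 N and z of the grasp point in the frame of collar_center below 0.025 m and linear speed of collar below 0.02 m/s), for 0.2 s.
At the end, for the whole second after the job is handed in: the collar is on the shaft, upright (0.1 rad) and centred (4 mm), its screw on the flat (within 0.25 rad), the flat facing the pointer (within 0.2 rad), the spring washer pressed down more than 3 mm of its 6 mm, and the fingers still grip the collar (over 3 N, around it, at rest) (all of step 2); the arm keeps its last pose, push and grip.
It fails at once if the small white bottle is moved more than 30 mm (distance of bottle_center from where it was at the start of the episode above 0.03 m).
It fails at once if the stack of swabs is moved more than 30 mm (distance of swab_center from where it was at the start of the episode above 0.03 m).
It fails at once if the rolled tourniquet is moved more than 30 mm (distance of roll_center from where it was at the start of the episode above 0.03 m).
It also fails if it takes over 58 s, if anything falls off the work surface, if the arm or the gripper's body presses on something with over 40 N, if the wrist force passes 120 N, or if a joint passes its speed limit or range.

ROBOT

A 6-joint arm with a two-finger parallel gripper is mounted at the origin on a cart in front of the work surface, level with it; the furniture and walls round the work are solid. World frame = base frame: x ahead of the robot, y to its left, z up, the work surface at z = 0. Lengths are in m, angles in degrees, forces in N, time in s.
With the tool pointing down it reaches from about 0.275 to 0.725 m from the base axis. Payload 15.9 kg.
Tool frame: the origin (TCP) lies midway between the tips of the shut fingers; the grasp point (between the pads) lies 19 mm behind it; x points along the fingers, y is the direction in which the jaws open and shut, and the axes are right-handed (so a half turn about x gives the same grasp; the last joint's range is limited). The gripper opens to 85 mm and grips with 20 to 120 N. Pads are 22 mm wide; open, the fingers measure 114 mm over their backs; the gripper's body (76 mm by 85 mm) begins 54 mm behind the grasp point. The pads swing forward as they close: fully open they stand 13 mm farther back than shut.
Start: joints at [72.536, 12.198, -1.971, 75.831, 0, 90], TCP at [0.15, 0.477, 0.231] pointing down, gripper open.
Joint ranges: [-170.91, 170.91], [-42.67, 98.43], [-65.05, 77.54], [-120.47, 116.71], [-90, 82.35], [-180, 180]. Speed limits (degrees/s): [108.29, 108.29, 136.94, 147.25, 180, 180].

INTERFACE

Orientations are given as a 3x3 rotation matrix whose columns are the frame's x, y, z axes.
In Python, from workcell import manip, command_gripper, monitor, vision, ticket gives the robot as it stands. Calls block until the motion is done:
- manip.move_ptp(position, orientation): joint-space move of the TCP to a pose.
- manip.line_to(position, feed=0.15, rotation=None): straight line of the TCP; rotation=None keeps the orientation; feed is the mean speed in m/s.
- manip.goto_joints(angles): joint-space move.
- command_gripper(opening, squeeze=None): opening from 0.0 (shut) to 1.0 (fully open); squeeze is the grip in N (None keeps the last); returns when the fingers have stopped.
- manip.sleep(seconds).
- manip.ik(position, orientation): joint angles nearest the present ones, or None.
- monitor.sense(): the state.
- vision.get_image(name): name is "side" or "top" or "wrist"; returns a dict with "frame" (384x512x3 uint8, red, green, blue), "mtx" (3x3 intrinsics, pixels), "R" (3x3) and "t" (3): a world point X has camera coordinates R X + t. Camera axes: x right, y down, z forward; pixel columns grow to the right and rows downward; lengths in m; the calibration is good to about 2 mm. The wrist camera is an equidistant fisheye: a pixel r from the principal point sees the ray r / f radians off the axis. A picture is of the moment at which its call begins. There is no depth.
A pose or a line that the arm cannot do raises manip.MotionError and nothing moves.
- ticket.job_done(): hands the job in, once; it reports no verdict.
The state is a dict: "t": time; "qpos": joint angles; "dq": joint speeds; "joint_efforts": joint torques, N m; "tool_pos": TCP position; "ee_rot": TCP orientation; "contact_force": force on the tool from outside, world axes, zero at the start; "moment": the same for the moment, N m; "opening": opening from 0.0 (shut) to 1.0 (fully open).
Only numpy, scipy, OpenCV 4.12 (cv2) and the standard library are available. Lean on these libraries where they do the work, as an engineer would, in place of code of your own. Each camera call takes 0.05 s, during which the arm holds its last target.

## Working session

There is one attempt and no reset: what is moved stays moved. The work goes in short steps, each a Python script; the robot and the scene stay as the last script left them, time stands still between calls to the robot, and variables do not carry over. Pictures are saved under pics/ and viewed, and the job is handed in when it is done.

```bash
mkdir -p pics; ls; python3 - <<'E'
from workcell import manip, command_gripper, monitor, vision, ticket
import cv2,json
s=monitor.sense(); print({k:(v if not hasattr(v,'round') else v.round(3)) for k,v in s.items()})
for n in ["side","top","wrist"]:
    d=vision.get_image(n); cv2.imwrite(f"pics/{n}0.png",cv2.resize(d["frame"][:,:,::-1],(800,600),interpolation=cv2.INTER_CUBIC)); cv2.imwrite(f"pics/raw_{n}0.png",d["frame"][:,:,::-1]);print(n,d["mtx"],d["R"],d["t"])
E
```

```text
pics
{'t': 0.0, 'qpos': array([72.538, 12.224, -2.009, 75.831,  0.   , 89.999]), 'dq': array([ 0.065,  0.029, -0.092,  0.055, -0.032,  0.092]), 'joint_efforts': array([ 5.0000e-03, -6.8616e+01,  4.8712e+01,  1.8000e-02,  0.0000e+00,
       -0.0000e+00]), 'tool_pos': array([0.15 , 0.477, 0.231]), 'ee_rot': array([[-0.   ,  0.3  ,  0.954],
       [-0.001,  0.954, -0.3  ],
       [-1.   , -0.001, -0.   ]]), 'contact_force': array([ 0.057, -0.088, -1.   ]), 'moment': array([-0.04 , -0.022,  0.062]), 'opening': 1.0013420205844874}
side [[392.39695881   0.         262.47284835]
 [  0.         392.39695881 194.11218286]
 [  0.           0.           1.        ]] [[ 9.99862091e-01  9.87594766e-03  1.33515863e-02]
 [ 1.66043715e-02 -5.79649044e-01 -8.14697049e-01]
 [-3.06671172e-04  8.14806389e-01 -5.79733089e-01]] [-0.60243452  0.04718611  1.23292055]
top [[351.91877606   0.         255.28983218]
 [  0.         351.91877606 193.85064225]
 [  0.           0.           1.        ]] [[-0.02331642 -0.9995197  -0.02041336]
 [-0.99758282  0.02459849 -0.06498794]
 [ 0.06545887  0.01884873 -0.99767723]] [-0.01296901  0.59155082  0.92734293]
wrist [[297.31863964   0.         252.97814672]
 [  0.         297.31863964 188.86403702]
 [  0.           0.           1.        ]] [[ 3.00686357e-01  9.53722988e-01 -4.19972598e-04]
 [ 9.19470197e-01 -2.89770249e-01  2.65721206e-01]
 [ 2.53302727e-01 -8.02848936e-02 -9.64049825e-01]] [-0.50038951 -0.03403339  0.37736531]
```

View pics/side0.png

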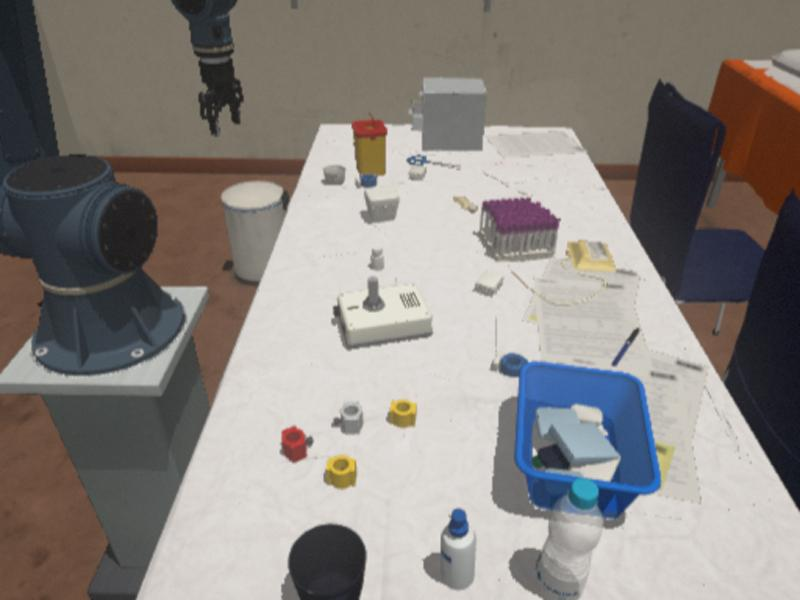

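View pics/top0.png

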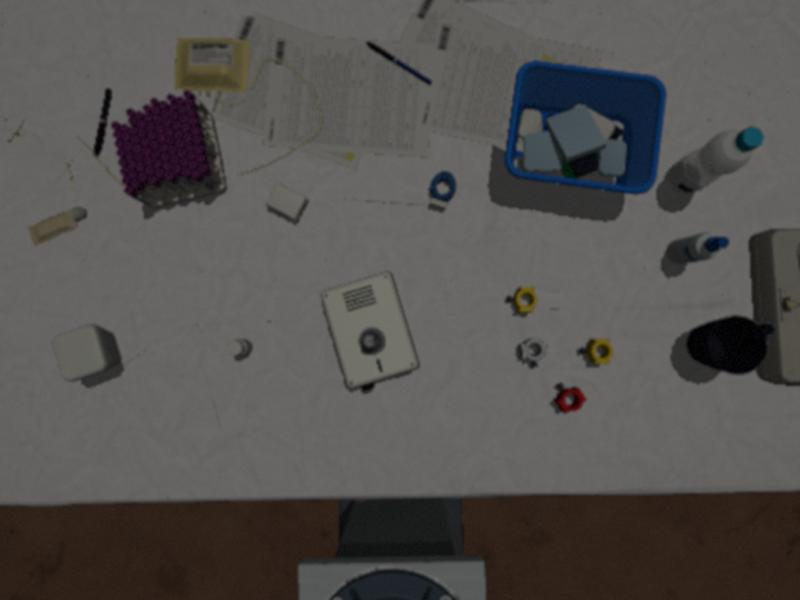

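View pics/wrist0.png

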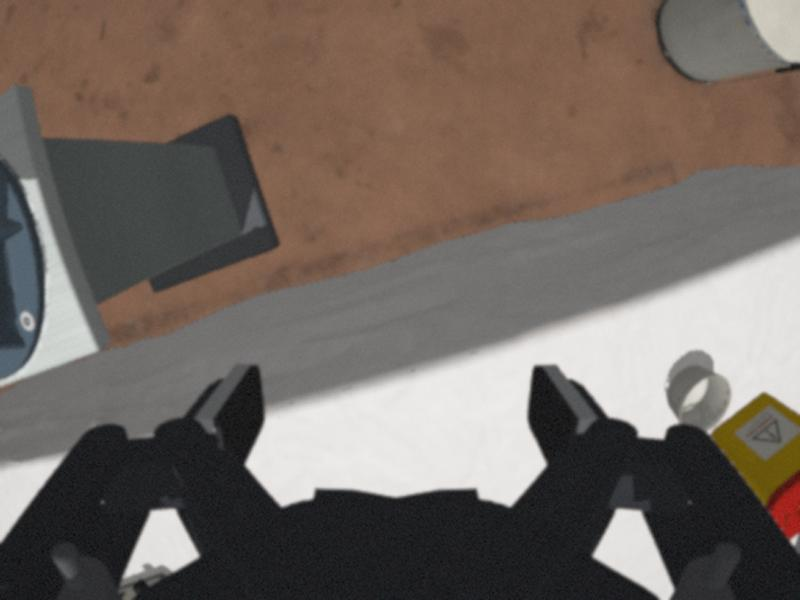

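The top view shows the mixer at about (371,340). The candidates for the collar are grey (532,348), yellow (525,299), yellow (599,351) and red (570,399). Only the grey one is bare aluminium, and it stands opposite the bottle (240,348). I'll confirm this in enlarged crops.

```bash
python3 - <<'E'
import cv2,numpy as np
t=cv2.imread("pics/raw_top0.png"); s=cv2.imread("pics/raw_side0.png")
def crop(im,x0,y0,w,h,k): return np.clip(cv2.resize(im[y0:y0+h,x0:x0+w],None,fx=k,fy=k,interpolation=cv2.INTER_CUBIC).astype(float)*1.0,0,255).astype(np.uint8)
a=np.clip(crop(t,200,165,80,90,6).astype(int)*2,0,255).astype(np.uint8); cv2.imwrite("pics/c_mix_top.png",a)
a=np.clip(crop(t,315,205,50,40,12).astype(int)*2,0,255).astype(np.uint8); cv2.imwrite("pics/c_col_top.png",a)
cv2.imwrite("pics/c_mix_side.png",crop(s,205,155,80,70,8))
cv2.imwrite("pics/c_col_side.png",crop(s,200,245,50,40,12))
E
```

```text
(no output)
```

View pics/c_mix_top.png

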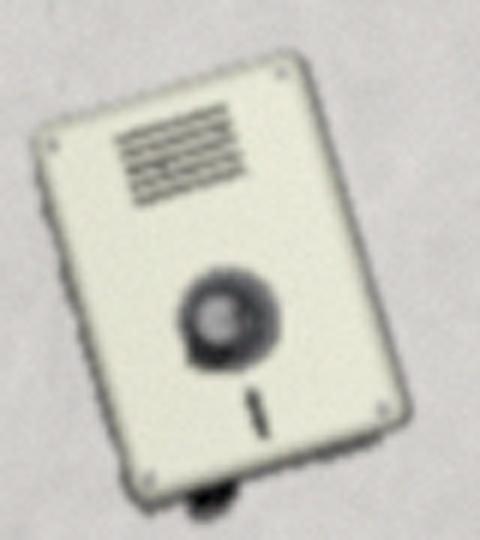

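View pics/c_col_top.png

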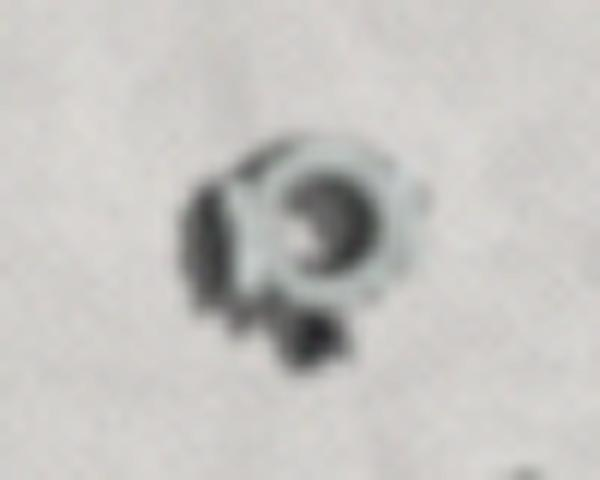

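View pics/c_mix_side.png

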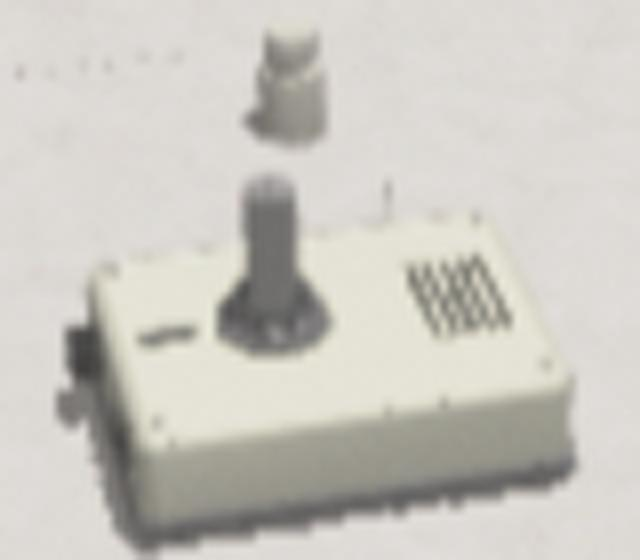

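View pics/c_col_side.png

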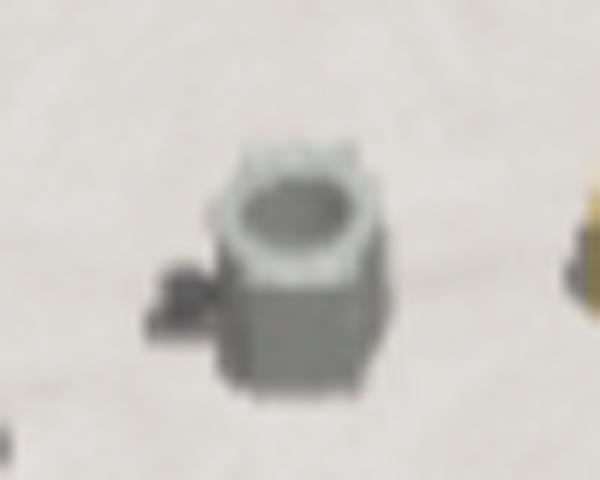

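The crop confirms the bare aluminium collar: ring centre at about (322,222), with the dark screw head at (312,335), pointing towards the robot. Next I'll compute positions.

```bash
cat > h.py <<'E'
import numpy as np, cv2
from scipy.spatial.transform import Rotation as Rot
def project(d,X,fish=False):
    c=d["R"]@np.asarray(X,float)+d["t"]; K=d["mtx"]
    if fish:
        r=np.hypot(c[0],c[1]); th=np.arctan2(r,c[2]); return np.array([K[0,2]+K[0,0]*th*c[0]/r,K[1,2]+K[1,1]*th*c[1]/r])
    return np.array([K[0,0]*c[0]/c[2]+K[0,2],K[1,1]*c[1]/c[2]+K[1,2]])
def ray(d,uv,fish=False):
    K=d["mtx"]; a=(uv[0]-K[0,2])/K[0,0]; b=(uv[1]-K[1,2])/K[1,1]
    if fish:
        th=np.hypot(a,b); v=np.array([np.sin(th)*a/th,np.sin(th)*b/th,np.cos(th)])
    else: v=np.array([a,b,1.])
    return -d["R"].T@d["t"], d["R"].T@v
def atz(d,uv,z,fish=False):
    o,v=ray(d,uv,fish); return o+v*(z-o[2])/v[2]
def unc(p,x0,y0,k): return (np.array(p)+.5)/k-.5+np.array([x0,y0])
E
python3 - <<'E'
from h import *
from workcell import vision,monitor
d=vision.get_image("top"); s=vision.get_image("side")
for k,p,z in [("TL",(38,130),.055),("TR",(298,52),.055),("BR",(410,415),.055),("BL",(140,500),.055),("rib0",(251,389),.058),("rib1",(264,437),.058),("shaft",(217,318),.119)]:
    print(k,atz(d,unc(p,200,165,6),z).round(4))
for k,p,z in [("ring",(322,222),.036),("screw",(312,337),.014)]:
    print(k,atz(d,unc(p,315,205,12),z).round(4))
print("side shaft",atz(s,unc((271,187),205,155,8),.119), "ring",atz(s,unc((298,212),200,245,12),.036),"screw",atz(s,unc((188,298),200,245,12),.012))
for n,uv,z in [("bottle",(238*.64,348*.64),.05),("swab",(288*.64,203*.64),.028),("roll",(443*.64,186*.64),.024)]: print(n,atz(d,uv,z).round(3))
E
```

```text
TL [0.6117 0.1    0.055 ]
TR [ 0.6427 -0.0134  0.055 ]
BR [ 0.4853 -0.0578  0.055 ]
BL [0.4518 0.0585 0.055 ]
rib0 [0.498  0.0098 0.058 ]
rib1 [0.4775 0.0047 0.058 ]
shaft [0.5287 0.0191 0.119 ]
ring [ 0.508  -0.2507  0.036 ]
screw [ 0.482  -0.2524  0.014 ]
side shaft [0.52886939 0.0127999  0.119     ] ring [ 0.50707273 -0.25523105  0.036     ] screw [ 0.48253353 -0.25775907  0.012     ]
bottle [0.52  0.242 0.05 ]
swab [0.769 0.161 0.028]
roll [ 0.792 -0.108  0.024]
```

```bash
cat >> h.py <<'E'
def ori(adeg):
    a=np.radians(adeg); c,s=np.cos(a),np.sin(a)
    return np.array([[0,c,s],[0,s,-c],[-1,0,0]])
def look(xy,z,dist,adeg):
    """TCP pos so the wrist cam axis hits (xy,z) from height dist"""
    R=ori(adeg); zt=R[:2,2]
    p=np.array(xy)-zt*(0.275*dist-0.067)
    return np.array([p[0],p[1],z+dist-0.142]),R
E
python3 - <<'E'
from h import *
from workcell import vision,monitor,manip
for a in (180,200,220,45,95,15,0): 
    print(a,manip.ik([.5285,.017,.1],ori(a)))
p,R=look((.5285,.017),.119,.19,180)
print(p,manip.ik(p,R))
manip.move_ptp(p,R)
d=vision.get_image("wrist"); cv2.imwrite("pics/w1.png",cv2.resize(d["frame"][:,:,::-1],(800,600),interpolation=cv2.INTER_CUBIC)); cv2.imwrite("pics/raw_w1.png",d["frame"][:,:,::-1])
np.savez("w1.npz",**{k:d[k] for k in("R","t","mtx")}); print(monitor.sense()["t"])
E
```

```text
180 [  1.84236996  19.03545376 -12.27833125  58.68621499   0.
 -88.15763004]
200 [   1.84236996   19.03545376  -12.27833125   58.68621499    0.
 -108.15763004]
220 [   1.84236996   19.03545376  -12.27833125   58.68621499    0.
 -128.15763004]
45 [  1.84236996  19.03545376 -12.27833125  58.68621499   0.
  46.84236996]
95 [  1.84236996  19.03545376 -12.27833125  58.68621499   0.
  -3.15763004]
15 [  1.84236996  19.03545376 -12.27833125  58.68621499   0.
  76.84236996]
0 [  1.84236996  19.03545376 -12.27833125  58.68621499   0.
  91.84236996]
[0.5285  0.03175 0.167  ] [  3.43795127  16.7863087   -5.32196605  67.89172525   0.
 -86.56204873]
2.9
```

View pics/w1.png

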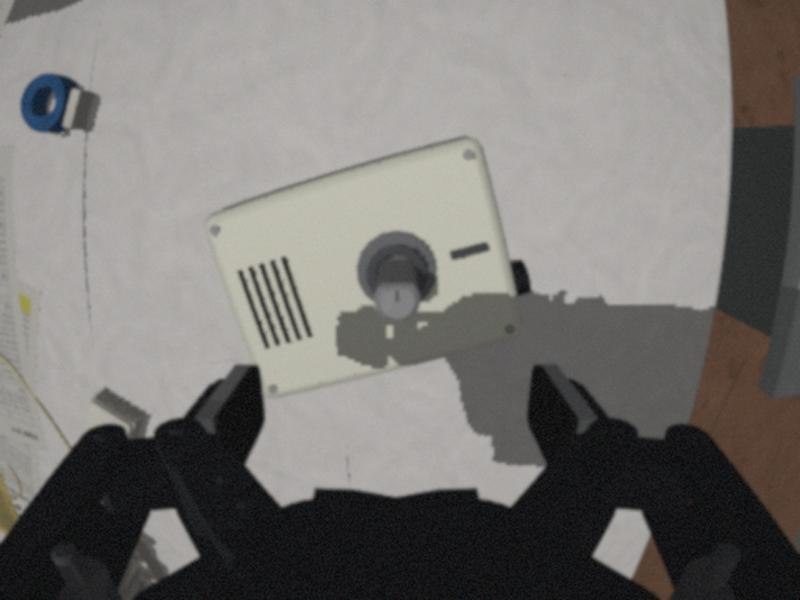

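```bash
python3 - <<'E'
import cv2,numpy as np
t=cv2.imread("pics/raw_w1.png")
a=cv2.resize(t[135:215,215:325],None,fx=7,fy=7,interpolation=cv2.INTER_CUBIC); cv2.imwrite("pics/c_w1.png",np.clip(a.astype(int)*1.4,0,255).astype(np.uint8))
E
```

```text
(no output)
```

View pics/c_w1.png

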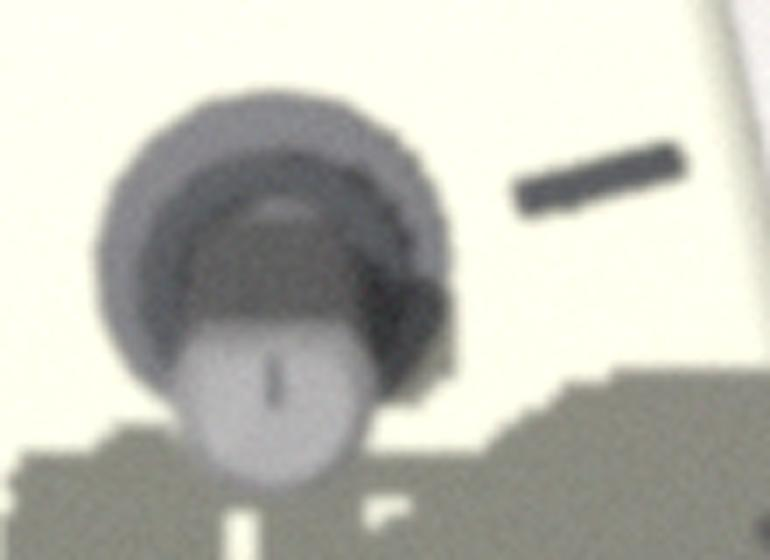

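```bash
python3 - <<'E'
from h import *
d=dict(np.load("w1.npz"))
U=lambda p:unc(p,215,135,7)
f=lambda p,z:atz(d,U(p),z,True)
print("centre",f((275,388),.1175))
e1,e2=f((195,325),.117),f((355,322),.117); print("edge",e1,e2)
n=e2-e1; print("edge ang",np.degrees(np.arctan2(n[1],n[0])))
l1,l2=f((272,355),.119),f((272,408),.119);v=l1-l2; print("scribe ang",np.degrees(np.arctan2(v[1],v[0]))%360)
r0,r1=f((520,197),.0575),f((682,159),.0575);v=r1-r0; print("rib",r0,r1,np.degrees(np.arctan2(v[1],v[0]))%360)
m=(r0+r1)/2;print("shaft from rib",m[:2]+.042*np.array([np.cos(np.radians(15.3)),np.sin(np.radians(15.3))]))
print("washer",f((275,255),.069))
# corners in 800 img
for p in [(470,140),(213,215),(268,393),(515,330)]:
    print(atz(d,unc(p,0,0,800/512),.055,True))
E
```

```text
centre [0.52831223 0.0191858  0.1175    ]
edge [0.53591234 0.01310524 0.117     ] [0.52071365 0.01281918 0.117     ]
edge ang -178.92175552699746
scribe ang 269.99751474718556
rib [0.49792279 0.01164512 0.0575    ] [0.47773304 0.0066723  0.0575    ] 193.8367545464418
shaft from rib [0.52833933 0.02024138]
washer [0.52815327 0.01656595 0.069     ]
[ 0.4885086  -0.05161312  0.055     ]
[ 0.63383789 -0.01229851  0.055     ]
[0.60911389 0.09937701 0.055     ]
[0.45799918 0.05709009 0.055     ]
```

Wrist view: shaft end at (275,388) in the crop, scribe line and flat facing world -y (about 270°), and the rib at about 195°. That puts the shaft turn at about 75°. The shaft axis is at (0.528, 0.019), which agrees with the top view. Now I'll pinch it.

```bash
python3 - <<'E'
from h import *
from workcell import vision,monitor,manip,command_gripper
manip.move_ptp([.5283,.0205,.175],ori(90))
manip.line_to([.5283,.0205,.080],feed=.12)
s=monitor.sense();print(s["t"],s["contact_force"])
command_gripper(0.0,squeeze=50)
s=monitor.sense();print(s["t"],s["opening"],s["opening"]*85,s["contact_force"],s["moment"],s["tool_pos"])
d=vision.get_image("wrist"); cv2.imwrite("pics/w2.png",cv2.resize(d["frame"][:,:,::-1],(800,600),interpolation=cv2.INTER_CUBIC))
E
```

```text
5.225 [0.38873461 0.03044985 0.29404056]
5.8583 0.18699830464833103 15.894855895108138 [-0.99903629  7.59571507  4.97543584] [1.41126661 0.37371339 0.07472812] [0.52839836 0.02138972 0.08030652]
```

View pics/w2.png

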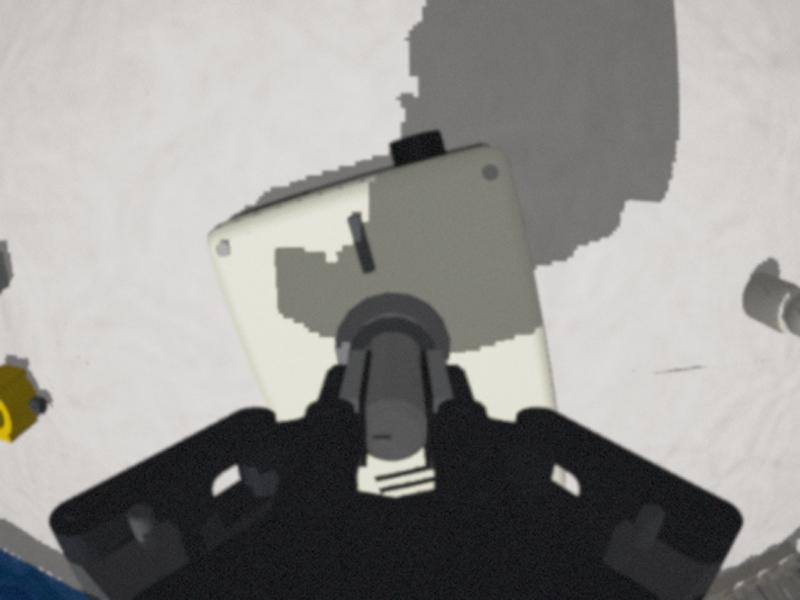

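Gripped at about 16 mm, across the flat. The scribe line at (382,437) runs along the jaw axis. Now I'll turn it by -75° about the axis.

```bash
python3 - <<'E'
from h import *
from workcell import vision,monitor,manip,command_gripper
for a in (75,60,45,30,15.2):
    r=np.radians(a)
    manip.move_ptp([.5284+.0015*np.cos(r),.0202+.0015*np.sin(r),.080],ori(a))
    s=monitor.sense();print(a,s["t"],s["contact_force"].round(1),s["moment"].round(2),s["tool_pos"].round(4),round(s["opening"],3))
manip.sleep(.4)
s=monitor.sense();print(s["t"],s["contact_force"].round(1),s["moment"].round(2),s["ee_rot"][:,1])
d=vision.get_image("wrist"); cv2.imwrite("pics/w3.png",cv2.resize(d["frame"][:,:,::-1],(800,600),interpolation=cv2.INTER_CUBIC)); 
E
```

```text
75 6.2667 [-1.9 -2.   6.6] [-0.45  0.57 -0.06] [0.5288 0.0214 0.0803] 0.19
60 6.625 [-2.9 -2.5  6.8] [-0.59  0.67 -0.04] [0.5291 0.0212 0.0803] 0.183
45 6.9833 [-3.1 -3.1  6.7] [-0.64  0.81 -0.05] [0.5293 0.0209 0.0803] 0.193
30 7.3417 [-4.4 -3.6  8.5] [-0.66  0.96 -0.02] [0.5294 0.0206 0.0803] 0.191
15.2 7.7 [-5.6 -3.   8. ] [-0.63  1.1  -0.09] [0.5295 0.0202 0.0803] 0.188
8.1 [-5.1 -2.8  8.8] [-0.64  1.13 -0.05] [ 9.65101099e-01  2.61876813e-01 -6.35868031e-04]
```

View pics/w3.png

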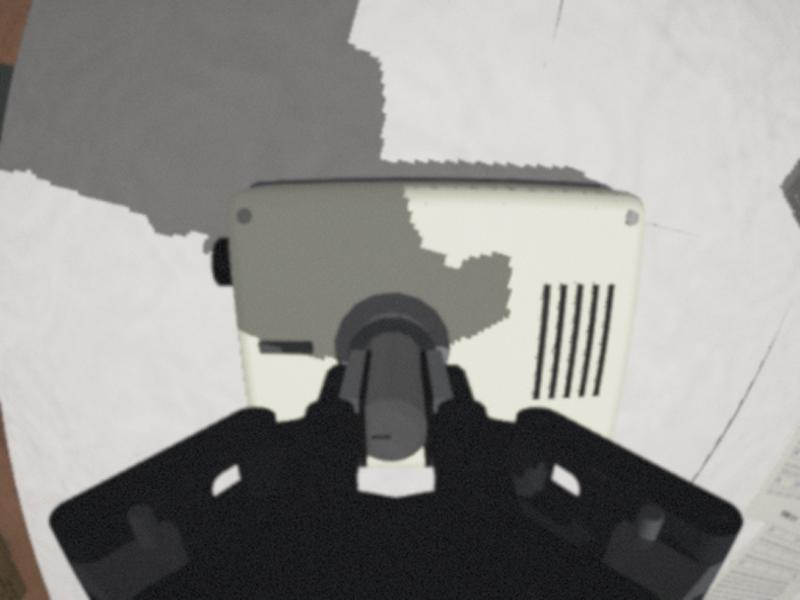

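The scribe line at (381,437) and the rib at (286,347) are parallel, with the line on the pointer side, so the flat faces the rib. I'll release, then look at the collar.

```bash
python3 - <<'E'
from h import *
from workcell import vision,monitor,manip,command_gripper
command_gripper(1.0)
s=monitor.sense();print(s["t"],s["contact_force"].round(1),s["tool_pos"].round(4))
manip.line_to([.5295,.0202,.19],feed=.2)
p,R=look((.5075,-.2525),.036,.2,95)
manip.move_ptp(p,R)
d=vision.get_image("wrist"); cv2.imwrite("pics/w4.png",cv2.resize(d["frame"][:,:,::-1],(800,600),interpolation=cv2.INTER_CUBIC)); 
np.savez("w4.npz",**{k:d[k] for k in("R","t","mtx")}); print(monitor.sense()["t"],p)
a=cv2.resize(d["frame"][130:220,200:310,::-1],None,fx=7,fy=7,interpolation=cv2.INTER_CUBIC); cv2.imwrite("pics/c_w4.png",np.clip(a.astype(int)*1.2,0,255).astype(np.uint8))
t=vision.get_image("top");a=cv2.resize(t["frame"][165:255,200:280,::-1],None,fx=6,fy=6,interpolation=cv2.INTER_CUBIC); cv2.imwrite("pics/c_t4.png",np.clip(a.astype(int)*2,0,255).astype(np.uint8))
E
```

```text
8.825 [-0.3 -0.5 -0.8] [0.5299 0.0206 0.08  ]
11.225 [ 0.51945434 -0.25145413  0.094     ]
```

View pics/w4.png

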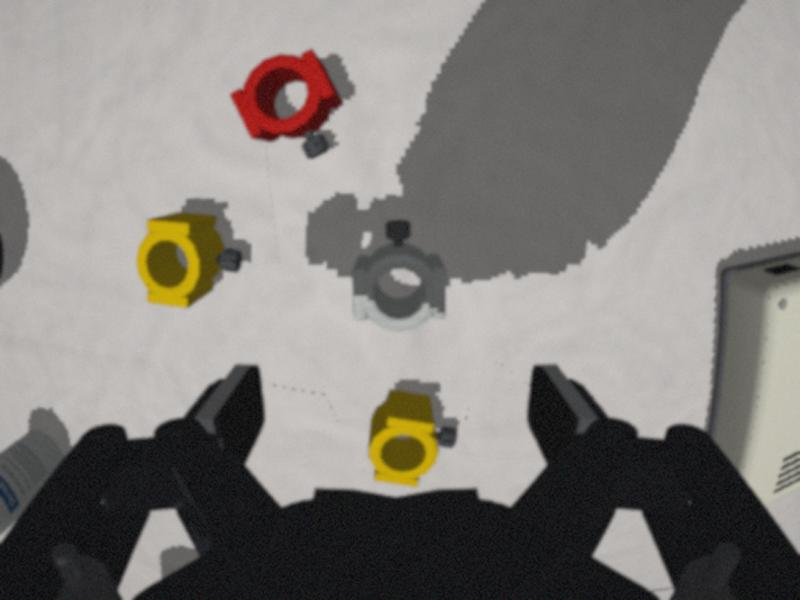

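View pics/c_w4.png

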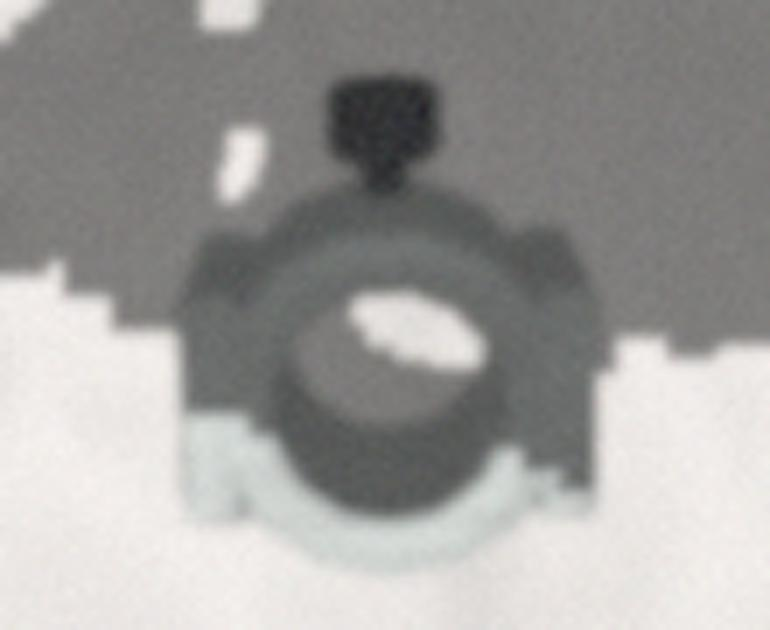

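View pics/c_t4.png

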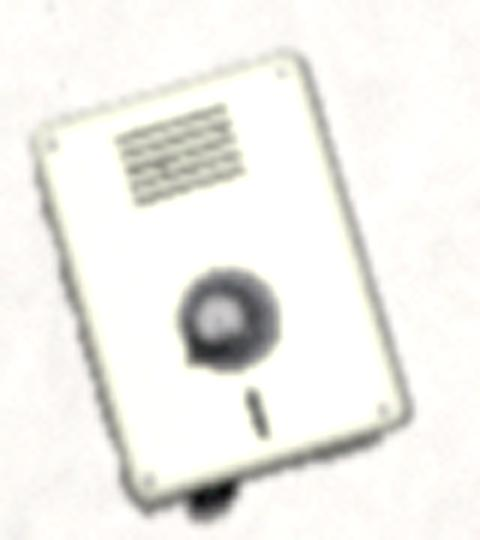

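```bash
python3 - <<'E'
from h import *
d=dict(np.load("w4.npz"))
f=lambda p,z:atz(d,unc(p,200,130,7),z,True)
print("c",f((389,386),.036)); 
a,b=f((185,400),.036),f((592,400),.036); print("flats",np.linalg.norm(a-b),(a+b)/2)
print("ring bottom",f((389,572),.036))
for q in ((185,300),(185,518)): print(f(q,.036))
print("flat R",f((594,330),.036),f((593,510),.036))
s=f((383,115),.012);c=f((389,386),.036);v=s-c;print("screw",s,np.degrees(np.arctan2(v[1],v[0]))%360,np.hypot(*v[:2]))
print("bore bottom ctr", f((389,515),.036))
E
```

```text
c [ 0.50452109 -0.25008881  0.036     ]
flats 0.04054290534951806 [ 0.50595003 -0.24999615  0.036     ]
ring bottom [ 0.52400475 -0.24836265  0.036     ]
[ 0.49752749 -0.27084345  0.036     ]
[ 0.52003626 -0.26944025  0.036     ]
flat R [ 0.49707252 -0.23040632  0.036     ] [ 0.51565225 -0.22836886  0.036     ]
screw [ 0.48066903 -0.25264301  0.012     ] 186.1122234451141 0.023988427395886858
bore bottom ctr [ 0.51791681 -0.24890288  0.036     ]
```

The collar is at (0.506, -0.250) with its screw towards 185–186°. Flat width came out at 40.5 mm against 42 given, and the screw sits 24–26 mm out, so this is consistent. Now I'll grasp it.

```bash
python3 - <<'E'
from h import *
from workcell import vision,monitor,manip,command_gripper
R=ori(95.3)
manip.line_to([.506,-.25,.09],rotation=R,feed=.1)
manip.line_to([.506,-.25,.006],feed=.12)
s=monitor.sense();print(s["t"],s["contact_force"].round(1))
command_gripper(0.0,squeeze=70)
s=monitor.sense();print(s["t"],s["opening"]*85,s["contact_force"].round(1),s["moment"].round(2),s["tool_pos"].round(4))
manip.line_to([.506,-.25,.18],feed=.15)
s=monitor.sense();print(s["t"],s["opening"]*85,s["contact_force"].round(1),s["moment"].round(2),s["tool_pos"].round(4))
d=vision.get_image("wrist"); cv2.imwrite("pics/w5.png",cv2.resize(d["frame"][:,:,::-1],(800,600),interpolation=cv2.INTER_CUBIC)); 
d=vision.get_image("side"); a=cv2.resize(d["frame"][190:290,190:290,::-1],None,fx=6,fy=6,interpolation=cv2.INTER_CUBIC); cv2.imwrite("pics/s5.png",a)
E
```

```text
12.4167 [ 0.1 -0.   0.1]
12.9 41.03153006625743 [-1.2  1.2  9. ] [0.21 0.43 0.07] [ 0.5063 -0.2501  0.0067]
14.2083 40.811778234045825 [ 0.6 -0.2 -2.2] [-0.01 -0.02  0.03] [ 0.5056 -0.2498  0.1792]
```

View pics/w5.png

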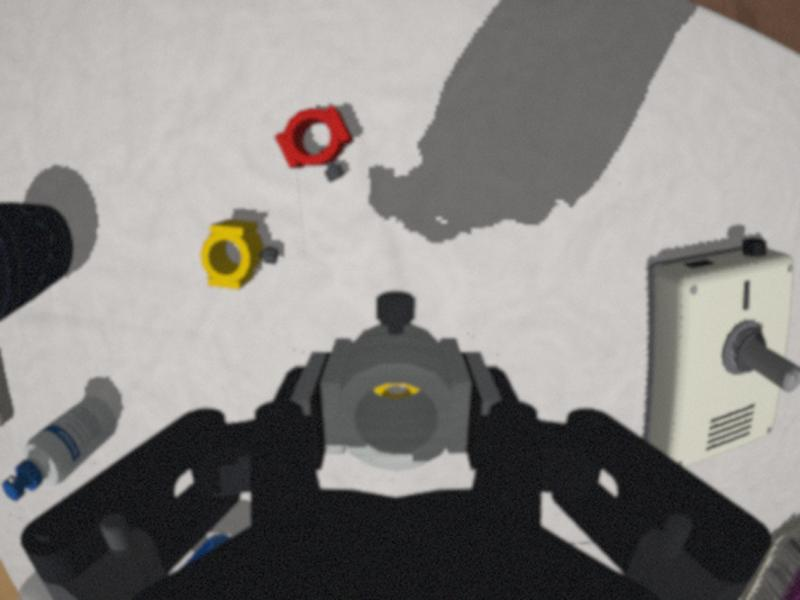

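View pics/s5.png

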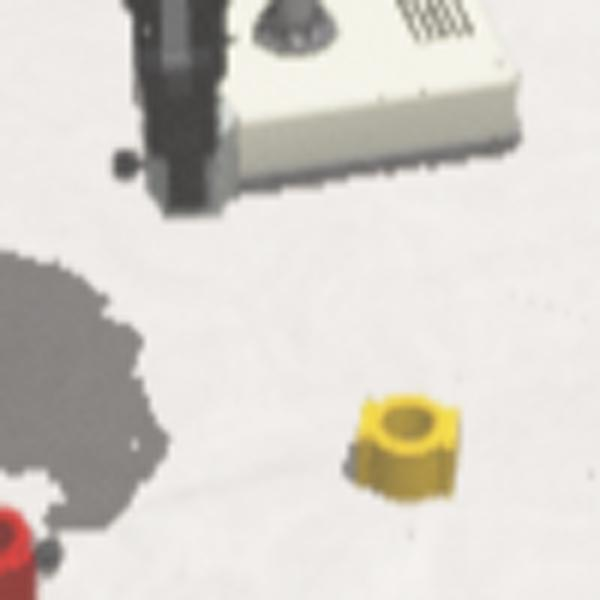

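```bash
python3 - <<'E'
from h import *
from workcell import vision,monitor
d=vision.get_image("wrist"); s=monitor.sense(); T=s["tool_pos"];R=s["ee_rot"]; np.savez("w5.npz",**{k:d[k] for k in("R","t","mtx")},T=T,Rt=R)
zb=T[2]-.0063
def tf(p,z): return R.T@(atz(d,unc(p,0,0,800/512),z,True)-T)
print("screw",tf((396,310),zb+.012),"bore far",tf((397,458),zb+.036),"ears",tf((322,440),zb+.036),tf((471,440),zb+.036))
a=cv2.resize(d["frame"][175:315,190:320,::-1],None,fx=5,fy=5,interpolation=cv2.INTER_CUBIC); cv2.imwrite("pics/c_w5.png",np.clip(a.astype(int)*1.6,0,255).astype(np.uint8))
E
```

```text
screw [-0.00567536  0.00084575 -0.02480292] bore far [-0.02971183  0.00108356  0.0128235 ] ears [-0.02971909 -0.02038362  0.00683858] [-0.02969318  0.02228457  0.00692891]
```

View pics/c_w5.png

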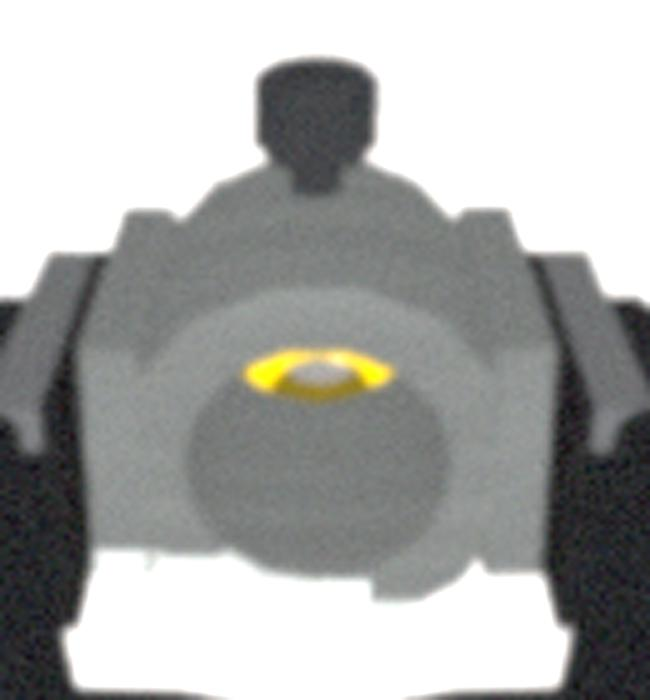

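Collar held, screw outward at (316,110) in the crop; ears centred between the pads, offset about +1 mm along tool z. Now I'll carry it over the shaft and lower it with force checks.

```bash
python3 - <<'E'
from h import *
from workcell import vision,monitor,manip,command_gripper
R=ori(105.2); xy=[.5270,.0196]
manip.move_ptp(xy+[.18],R)
manip.line_to(xy+[.133],feed=.1)
def st(): 
    s=monitor.sense();print(round(s["t"],2),s["contact_force"].round(1),s["moment"].round(2),s["tool_pos"].round(4),round(s["opening"]*85,1)); return s
s0=st()
d=vision.get_image("wrist"); cv2.imwrite("pics/w6.png",np.clip(cv2.resize(d["frame"][:,:,::-1],(800,600),interpolation=cv2.INTER_CUBIC).astype(int)*1.5,0,255).astype(np.uint8))
d=vision.get_image("side"); a=cv2.resize(d["frame"][110:230,190:310,::-1],None,fx=5,fy=5,interpolation=cv2.INTER_CUBIC); cv2.imwrite("pics/s6.png",a)
E
```

```text
16.02 [ 0.  -0.1 -1.4] [ 0.03 -0.   -0.02] [0.5272 0.0192 0.1334] 41.0
```

View pics/w6.png

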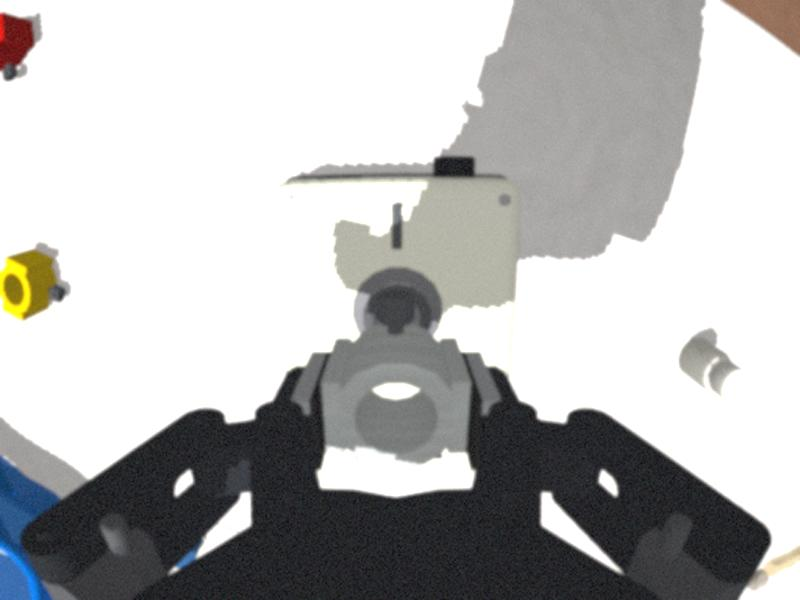

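View pics/s6.png

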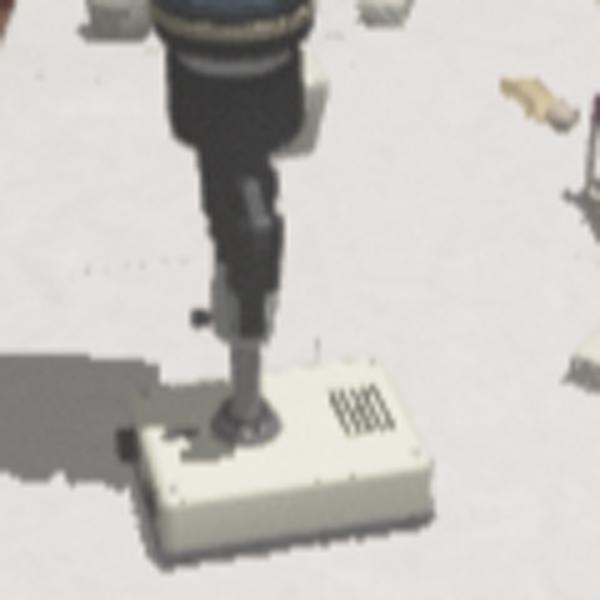

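The screw, rib (397,225) and shaft are in line. Lowering in small steps.

```bash
python3 - <<'E'
from h import *
from workcell import vision,monitor,manip,command_gripper
xy=[.5270,.0196]
for z in (.126,.122,.119,.116,.112,.106,.098,.090):
    manip.line_to(xy+[z],feed=.03)
    s=monitor.sense();f=s["contact_force"];print(z,round(s["t"],2),f.round(1),s["moment"].round(2),s["tool_pos"].round(4),round(s["opening"]*85,1))
    if f[2]>12 or np.hypot(f[0],f[1])>20: print("STOP");break
E
```

```text
0.126 16.51 [ 0.1 -0.1 -1.5] [-0.01  0.02  0.01] [0.5268 0.0196 0.1258] 40.6
0.122 16.79 [ 0.2 -0.4 -1.7] [-0.07 -0.01 -0.04] [0.5268 0.0196 0.1218] 40.7
0.119 17.04 [-0.   0.4 -1.7] [-0.03  0.06 -0.02] [0.5269 0.0196 0.1188] 40.8
0.116 17.29 [ 0.4  0.5 -1.3] [ 0.03 -0.02  0.01] [0.5269 0.0196 0.1158] 40.7
0.112 17.57 [-0.   0.8 -1.1] [-0.    0.    0.01] [0.5268 0.0196 0.1117] 40.7
0.106 17.93 [ 0.1  0.1 -2. ] [ 0.01  0.06 -0.01] [0.5268 0.0196 0.1057] 40.6
0.098 18.34 [-0.  -0.6 -1.8] [ 0.05 -0.06  0.02] [0.5268 0.0196 0.0978] 41.0
0.09 18.76 [ 0.4  1.6 -1.8] [-0.03 -0.02 -0.  ] [0.5268 0.0196 0.0898] 41.0
```

It slid on without force; the screw is already below the shaft's end and on the flat. Now pressing.

```bash
python3 - <<'E'
from h import *
from workcell import vision,monitor,manip,command_gripper
xy=[.5270,.0196]
command_gripper(0.0,squeeze=100)
for z in (.080,.076,.074,.072,.071,.070,.069,.068,.067,.066,.065,.064):
    manip.line_to(xy+[z],feed=.03)
    s=monitor.sense();f=s["contact_force"];print(z,round(s["t"],2),f.round(1),s["moment"].round(2),s["tool_pos"].round(4),round(s["opening"]*85,1))
    if f[2]>22 or np.hypot(f[0],f[1])>20: print("STOP");break
E
```

```text
0.08 19.46 [-0.   0.  -0.6] [ 0.03 -0.02  0.06] [0.5269 0.0196 0.0798] 40.5
0.076 19.74 [-0.  -0.4 -1.6] [ 0.02 -0.   -0.04] [0.5271 0.0196 0.076 ] 40.5
0.074 19.99 [-1.4 -0.1  3.6] [-0.    0.13  0.  ] [0.5271 0.0196 0.0741] 40.4
0.072 20.24 [-1.3  0.7  3.8] [ 0.01  0.1  -0.04] [0.5271 0.0196 0.0721] 40.3
0.071 20.49 [-1.2  0.5  5.1] [0.02 0.2  0.04] [0.5271 0.0196 0.0711] 40.4
0.07 20.74 [-1.4 -0.4  6.9] [-0.04  0.23 -0.05] [0.5271 0.0196 0.0702] 40.5
0.069 20.99 [-4.6  0.7 16.5] [ 0.02  1.1  -0.03] [0.5272 0.0196 0.0698] 40.4
0.068 21.24 [-11.8  -0.   32.2] [-0.05  2.33  0.03] [0.5273 0.0196 0.0696] 40.3
STOP
```

The washer touched at about z=0.0752 and met its stop at 0.0697, about 6 mm of travel. I'll ease the push a little and check the pictures.

```bash
python3 - <<'E'
from h import *
from workcell import vision,monitor,manip,command_gripper
manip.line_to([.5270,.0196,.0686],feed=.02); manip.sleep(.5)
s=monitor.sense();print(s["t"],s["contact_force"].round(1),s["moment"].round(2),s["tool_pos"].round(4),s["ee_rot"].round(3),s["opening"]*85)
for n in("wrist","side"):
    d=vision.get_image(n);f=d["frame"][:,:,::-1]
    if n=="side": f=cv2.resize(f[130:230,200:300],None,fx=6,fy=6,interpolation=cv2.INTER_CUBIC)
    else: f=np.clip(cv2.resize(f[110:310,150:360],None,fx=3.5,fy=3,interpolation=cv2.INTER_CUBIC).astype(int)*1.6,0,255).astype(np.uint8)
    cv2.imwrite(f"pics/{n}7.png",f)
E
```

```text
21.9917 [-7.   0.6 23.5] [-0.06  1.59  0.02] [0.5272 0.0196 0.0697] [[ 0.001 -0.262  0.965]
 [ 0.     0.965  0.262]
 [-1.    -0.     0.001]] 40.42626138732575
```

View pics/wrist7.png

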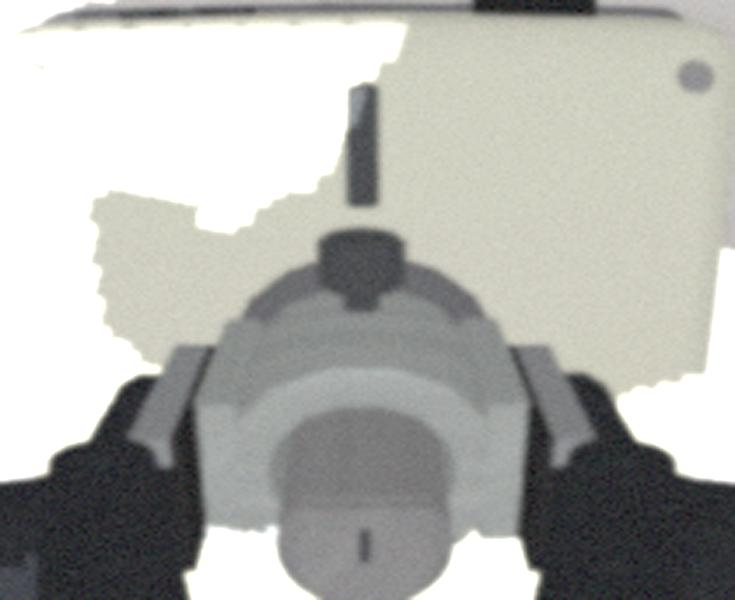

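View pics/side7.png

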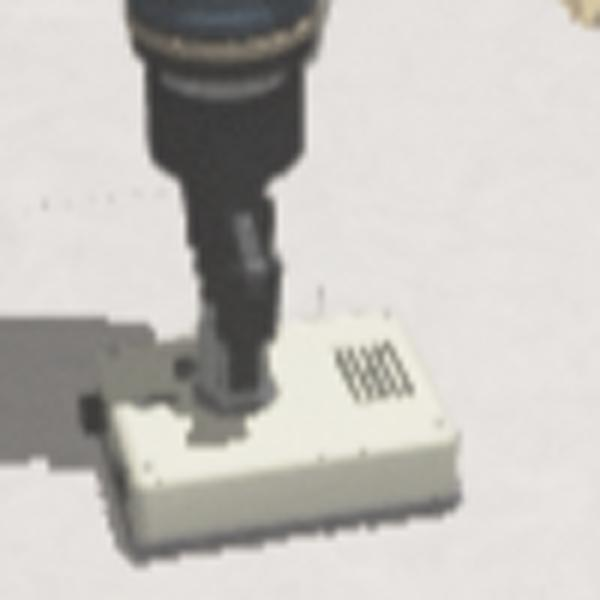

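Screw (361,265), rib (363,145) and scribe line (364,545) are in one line, and the collar is seated on the washer. Handing in.

```bash
python3 - <<'E'
from workcell import ticket,monitor
print(ticket.job_done()); s=monitor.sense(); print(s["t"],s["contact_force"].round(1),s["tool_pos"].round(4))
E
```

```text
the job is handed in; nothing more can be done
None
the job is handed in; nothing more can be done
```

The collar is on the shaft, pressed fully down, with the gripper still holding it. I handed the job in at about 22 s of the 58 s allowed; no verdict is given.

**What I did:**
- I pinched the shaft across its flat and turned it about 75° until the flat faced the pointer, with the collar still on the table.
- I then picked up the grey aluminium collar by its side flats and lowered it over the shaft; it met no resistance until the washer.
- I pressed it against the washer until the force rose sharply at the stop.

**Last checks:**
- **Press:** the washer took about 5.5–6 mm of travel. The tool was still pushing down with about 23 N, more than the 8.5 N needed to reach the stop.
- **Grip:** 100 N was commanded, and the tool was upright.
- **Alignment:** the screw, scribe line and pointer rib line up in the last wrist picture.
- **Bottle, swabs and tourniquet:** the arm stayed clear of them, but I took no final picture to measure them.

**What disagreed:**
- The side camera put things about 5 mm off in y from the top and wrist cameras. I used the wrist camera, corrected by where the gripper centred on the shaft.
- While pressing there was a sideways reaction of about 7 N, probably the arm flexing. The tool stayed within about 0.2 mm of its target.

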